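# Vent and open a bayonet pressure cap

## Task

The spray-finish pot has to be refilled. Turn its black cap anticlockwise to the first stop, let it rise there and leave it unpressed for about two seconds so that the pressure can escape; then press it down, turn it past the stop until it comes free, and lift it off. Set it down gently, grip up, flat on the floor of the black tray; do not force or ram the cap, and leave the other things where they are.

Things in the scene. Friction and masses are not known exactly. Their poses are not given: they have to be found in the camera images.
- pot: heavy steel pressure pot, does not move: shell 144 mm across, domed top; D handle reaching 101 mm to its -y side, outlet coupling 96 mm to its +x side, gauge on the dome at its +y side (top 145 mm up). Origin on its axis at the bench, z up. Nothing within 110 mm of the axis is taller than the cap's round top.
- neck_mouth (a point): centre of the top of the pot's open filler neck, 138 mm above the pot's origin, under the cap. Flange 49 mm across, two notches about along the pot's x axis: each neck is screwed in differently, up to 20 degrees either way from the pot's axes, so feel for its stops; 0.15 to 0.3 N m against a stop is plenty.
- cap_grip (a point): middle of the upright bar grip on the black pressure cap (0.1 kg, 63 mm across, held on the neck by its lugs). Bar 54 mm long (cap's x), 16 mm wide (y), reaching 13 mm above this point; the cap's round top is 13 mm and its lower rim 35 mm below it. At the first stop this point is 165 mm above the pot's origin; locked, 1.5 to 2.5 mm lower; most of the rise comes in the last 14 degrees.
- cap: the same cap; origin on its axis at the lower rim, z up. Two lugs inside the rim, along its x axis, hook under the flange. Locked at the start; 23 to 68 degrees anticlockwise (from above) a tab blocks them: the first stop, cap x then 20 to 60 degrees clockwise of pot x. Pressed 4 to 5.5 mm down from there they pass under it; 35 to 45 degrees on they are in the notches, a wall ends the turn: lift.
- gasket (a joint): how far the sprung gasket plate inside the cap is pushed in by the neck, m: 0 with the cap off, 0.002 at the first stop, 0.0035 to 0.0045 locked, 0.0055 or more where the lugs pass under the tab; at 0.008 the cap bottoms hard on the neck. Spring 3 N plus 1.5 N per mm. Turning takes about 0.1 N m.
- tray: black sheet-metal tray, loose, 190 (x) x 118 (y) mm, rim 11 mm high, walls 2 mm; origin under its centre, floor 2 mm above it, z up. A wax puck and a spring clip lie in its +x half; its -x half is free.
- wax: yellow wax puck 39 mm across, 13 mm high, in the tray; leave it
- clip: black spring clip 24 x 19 x 28 mm in the tray; leave it
- glue_bottle: white bottle 43 mm across, 112 mm high, right edge of the bench; leave it
- dark_bottle: black bottle 34 mm across, 78 mm high, right edge of the bench; leave it
- brown_bottle: brown bottle 34 mm across, 78 mm high, right edge of the bench; leave it
- round_tin: red round tin 56 mm across, 35 mm high, right edge of the bench; leave it
- reel: reel of brown thread 32 mm across, 42 mm high, behind the work; leave it
Things that resemble listed ones, but are neither listed nor needed, are in the scene too. There is more than one size of the cap; the job needs the larger.

How it is judged:
By the outcome, as a careful person would: the job done as asked, in the order asked, and still so for the second after the job is handed in, with the robot touching nothing.
It also fails if it takes over 72 s, if anything falls off the work surface, if the arm or the gripper's body presses on something with over 40 N, if the wrist force passes 120 N, or if a joint passes its speed limit or range.

## Robot

A 7-joint arm with a two-finger parallel gripper is mounted at the origin on a cart in front of the work surface, level with it; the furniture and walls round the work are solid. World frame = base frame: x ahead of the robot, y to its left, z up, the work surface at z = 0. Lengths are in m, angles in rad, forces in N, time in s.
With the tool pointing down it reaches from about 0.425 to 0.925 m from the base axis. Payload 6.8 kg.
Tool frame: the origin (TCP) lies midway between the tips of the shut fingers; the grasp point (between the pads) lies r.grip_point_offset behind it (r.grip_point_offset is the distance from the TCP to the grasp point, in m); z points along the fingers, y is the direction in which the jaws open and shut (so a half turn about z gives the same grasp; the last joint's range is limited). The gripper opens to 85 mm and grips with 20 to 120 N. Pads are 22 mm wide; open, the fingers measure 114 mm over their backs; the gripper's body (76 mm by 85 mm) begins 54 mm behind the grasp point. The pads swing forward as they close: fully open they stand 13 mm farther back than shut.
Start: joints at [-1.352, 0.477, 0.022, 1.555, -0.011, 1.109, -0.083], TCP at [0.217, 0.639, 0.231] pointing down, gripper open.
Joint ranges: [-2.96, 2.96], [-0.34, 2.1], [-1.41, 1.46], [0.24, 2.44], [-1.37, 4.51], [0.17, 1.92], [-2.96, 2.96]. Speed limits (rad/s): [2.39, 2.39, 3.14, 3.14, 3.14, 3.14, 3.14].

## Interface

Orientations are given as a rotation vector (axis times angle).
In Python, from bench import r gives the robot as it stands. The module is installed in compiled form; this text tells all that it offers.
- The arm moves only by the tool play_rows, never from a script. Its argument "deltas" is a list of rows, each a list of 3 entries, a list of its own where there are three numbers: the finger opening in mm, from 0 to 85.4, then the shift along the tool's x, y, z in mm, then the turn, a rotation vector about the tool's x, y, z in rad. A call has 1 to 8 rows; each row is the pose to reach, as a shift and turn from the pose measured when the call began, along the tool's axes at that moment; what a row does not reach only later rows make up. A row lasts 1/8 s, in which the tool goes at most 62.5 mm and 10.7 degrees, less where a joint would pass 70% of its speed; a pose out of reach is approached as far as the arm can. A call with a gripper value outside its range is refused whole. The fingers move at their own pace and stop on an object; "squeeze" is the grip in N (left out, the last holds). Time passes only in rows, so rows that repeat a pose let the fingers close. It gives the time, the measured TCP pose, the force and the opening at its end, in the units of the state.
- r.get_obs(): the state, without advancing time (a new reading comes with each control period).
- r.grab_frame(name): name is "scene" or "top" or "wrist"; returns (picture, depth): 384x512x3 uint8, red, green, blue; 384x512 float32, m along the optical axis (not along the pixel's ray), 0 where there is no reading.
- r.camera_model(name): a dict with "mtx" (3x3 intrinsics, pixels), "D" ([k1, k2, p1, p2, k3] as OpenCV has them; the pictures are not rectified), "rvec" (rotation vector, rad) and "tvec" (3), from world to camera coordinates, as OpenCV has them; the wrist camera has in their place "T_tool_cam" (4x4, takes a point from camera to tool coordinates, whose origin is the TCP and whose axes are the flange's). Camera axes: x right, y down, z forward; pixel columns grow to the right and rows downward; lengths in m; the calibration is good to about 2 mm. A picture is of the moment at which its call begins: read the wrist's pose just before it. camera_model takes no time and is no camera call.
- r.hand_in(): hands the job in, once; it reports no verdict.
The state is a dict: "clock": time; "joints": joint angles; "qvel": joint speeds; "tau": joint torques, N m; "tcp_pos": TCP position; "orientation": TCP orientation; "contact_force": force on the tool from outside, world axes, zero at the start; "moment": the same for the moment, N m; "grip_width": finger opening in m.
Only numpy, scipy, OpenCV 4.12 (cv2) and the standard library are available. Lean on these libraries where they do the work, as an engineer would, in place of code of your own. Each camera call takes 0.05 s, during which the arm holds its last target. There are 200 camera calls.

## Working session

There is one attempt and no reset: what is moved stays moved. The work goes in short steps, Python scripts to look and compute and a tool call to move; the robot and the scene stay as the last step left them, time stands still between calls to the robot, and variables do not carry over. Pictures are saved under pics/ and viewed, about 8 in all and at most 12, crops included, and the job is handed in when it is done.

Besides the shell and the picture viewer there is one more tool, called in YAML: its name, and indented under it one key for each argument. play_rows: Moves the arm, as the interface text tells. Its arguments: {"type":"object","properties":{"deltas":{"type":"array"},"squeeze":{"type":"number"}},"required":["deltas"]}

```bash
mkdir -p pics
cat > h.py <<'E'
import numpy as np, cv2
from bench import r
from scipy.spatial.transform import Rotation as R
def snap(n):
    o=r.get_obs(); im,d=r.grab_frame(n); np.savez(f'{n}.npz',im=im,d=d,p=o['tcp_pos'],o=o['orientation']); return im,d
def pts(n,uv):
    f=np.load(f'{n}.npz'); d=f['d']; m=r.camera_model(n)
    uv=np.array(uv,float).reshape(-1,2)
    z=np.array([d[int(round(v)),int(round(u))] for u,v in uv])
    x=cv2.undistortPoints(uv[:,None],np.array(m['mtx']),np.array(m['D'])).reshape(-1,2)
    c=np.c_[x*z[:,None],z]
    if 'rvec' in m:
        return (c-np.array(m['tvec']).ravel())@R.from_rotvec(np.array(m['rvec']).ravel()).as_matrix()
    T=np.array(m['T_tool_cam']); t=c@T[:3,:3].T+T[:3,3]
    return R.from_rotvec(f['o']).apply(t)+f['p']
E
python3 - <<'E'
from h import *
o=r.get_obs(); print(o, r.grip_point_offset)
a,_=snap('scene'); b,_=snap('top')
cv2.imwrite('pics/s.png',cv2.resize(a[:,:,::-1],(800,600)));cv2.imwrite('pics/t.png',cv2.resize(b[:,:,::-1],(800,600)))
E
```

```text
{'clock': 0.0, 'joints': array([-1.35211261,  0.47781725,  0.02231853,  1.55648903, -0.01150586,
        1.10931171, -0.08307944]), 'qvel': array([ 2.13338528e-04,  1.56971429e-03, -1.53215448e-03, -9.67314057e-05,
       -1.90005081e-04,  2.00586401e-03, -5.16536291e-04]), 'tau': array([-4.36618711e-04, -5.96452940e+01,  1.60743803e+00, -2.81195587e+01,
        1.24149580e-02,  9.54310235e-03, -3.52039763e-06]), 'tcp_pos': array([0.21647784, 0.63869207, 0.23029795]), 'orientation': array([-5.10909993e-01, -3.09958412e+00,  2.96675184e-03]), 'contact_force': array([-0.45005012, -0.96501678, -0.17932025]), 'moment': array([-0.01060169, -0.04021947, -0.00792636]), 'grip_width': 0.08565453840709698} 0.0187
```

View pics/s.png

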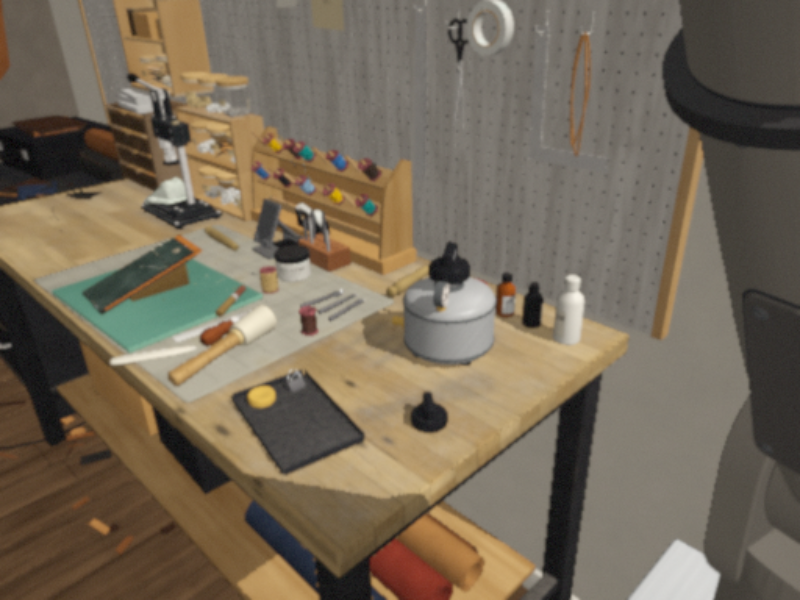

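View pics/t.png

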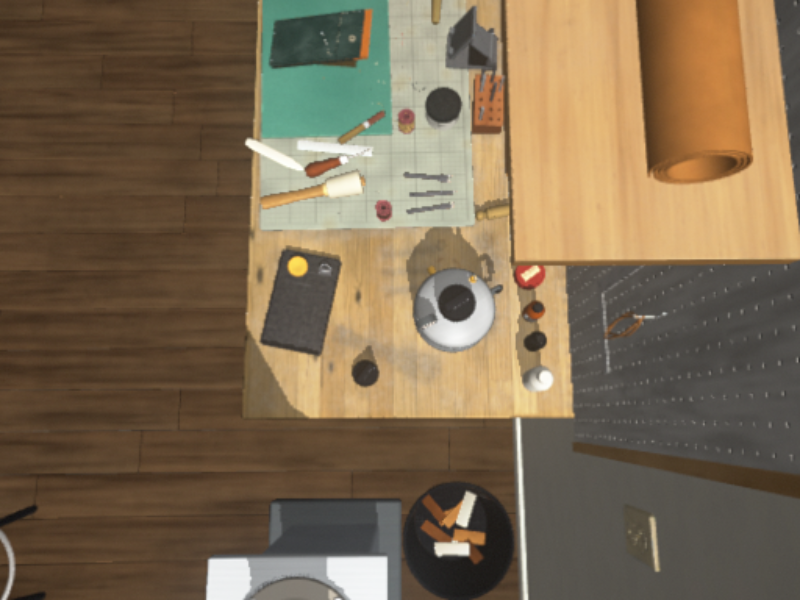

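The larger cap is the one on the pot (top 457,303). The loose black one (top 365,372) is the smaller lookalike. I'll confirm with a crop.

Run:
```python
from h import *
t=np.load('top.npz'); s=np.load('scene.npz')
a=cv2.resize(t['im'][155:235,245:345,::-1],None,fx=8,fy=8,interpolation=2)
b=cv2.resize(t['im'][150:235,155:260,::-1],(800,600),interpolation=2)
c=cv2.resize(s['im'][145:245,250:330,::-1],None,fx=6,fy=6,interpolation=2)
cv2.imwrite('pics/a.png',cv2.resize(np.hstack([a[:600,:800]]),(500,375)))
o=np.zeros((600,800,3),np.uint8); o[:375,:500]=cv2.resize(a,(500,400))[:375]; o[:375,500:]=cv2.resize(c,(300,375)); o[375:,:]=0
o[376:600,:300]=cv2.resize(b,(300,224)); cv2.imwrite('pics/c.png',o)
def P(n,l):
    for u in l: print(n,u,pts(n,[(u[0]*.64,u[1]*.64)]).round(4))
P('top',[(457,303),(440,335),(425,310),(485,320),(297,266),(365,372),(288,247),(339,260),(320,355),(262,341),(300,310),(290,335),(538,378),(497,290),(430,268),(300,400)])
```

```text
top (457, 303) [[ 0.5761 -0.2826  0.174 ]]
top (440, 335) [[ 0.5307 -0.257   0.1081]]
top (425, 310) [[ 0.5756 -0.2315  0.1047]]
top (485, 320) [[ 0.5565 -0.3362  0.1091]]
top (297, 266) [[0.6778 0.0116 0.0127]]
top (365, 372) [[ 0.4719 -0.1221  0.0378]]
top (288, 247) [[0.7184 0.0318 0.0022]]
top (339, 260) [[ 0.6894 -0.0692  0.0115]]
top (320, 355) [[ 0.5069 -0.0344  0.0011]]
top (262, 341) [[ 0.5346  0.0768 -0.0006]]
top (300, 310) [[0.5925 0.0045 0.0081]]
top (290, 335) [[0.5453 0.0233 0.0024]]
top (538, 378) [[ 0.4554 -0.4242  0.1085]]
top (497, 290) [[ 0.6182 -0.3654  0.0647]]
top (430, 268) [[ 0.6651 -0.2439  0.0441]]
top (300, 400) [[0.4231 0.0014 0.0011]]
```

View pics/c.png

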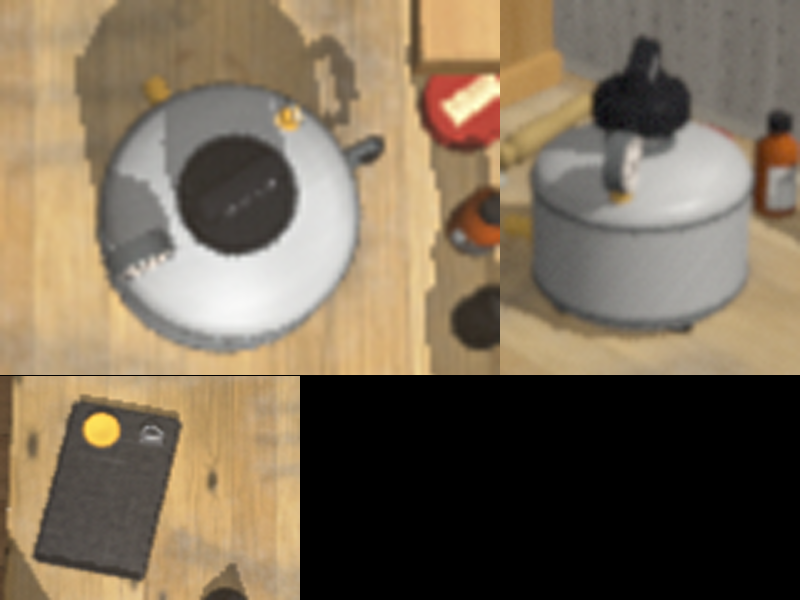

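The crop confirms it: the wide cap sits on the pot neck. Pot yaw is about 25° and the bar is about -59° in the world frame. Next: a helper to convert target poses into row deltas.

```bash
cat >> h.py <<'E'
def rel(*tg):  # targets (x,y,z,yaw of tool x deg) -> shift mm, turn, in tool axes
    o=r.get_obs(); B=R.from_rotvec(o['orientation'])
    for x,y,z,w in tg:
        w=np.radians(w); T=R.from_matrix(np.array([[np.cos(w),np.sin(w),0],[np.sin(w),-np.cos(w),0],[0,0,-1.]]))
        print((B.inv().apply(np.array([x,y,z])-o['tcp_pos'])*1000).round(1).tolist(),(B.inv()*T).as_rotvec().round(3).tolist())
def st():
    o=r.get_obs(); T=R.from_rotvec(o['orientation']).as_matrix()
    print('t',o['clock'],'p',o['tcp_pos'].round(4),'yaw',np.degrees(np.arctan2(T[1,0],T[0,0])).round(2),'tilt',T[:2,2].round(4),'F',o['contact_force'].round(2),'M',o['moment'].round(3),'w',round(o['grip_width'],4),'q',o['joints'].round(2))
E
python3 -c "
from h import *
st();rel((.5,.42,.3,130),(.63,.1,.32,100),(.576,-.283,.32,64))"
```

```text
t 0.1 p [0.2165 0.6388 0.2304] yaw 161.28 tilt [-0.0004 -0.0016] F [ 0.69  0.23 -0.33] M [-0.008  0.048  0.013] w 0.0853 q [-1.35  0.48  0.02  1.56 -0.01  1.11 -0.08]
[-338.7, -116.3, -69.4] [-0.002, 0.001, 0.546]
[-564.5, -377.7, -88.9] [-0.001, 0.001, 1.069]
[-636.3, -757.8, -88.3] [-0.001, 0.001, 1.698]
```

play_rows:
  deltas:
    - [85,[-40,-14,-30],[0,0,0.08]]
    - [85,[-90,-30,-60],[0,0,0.16]]
    - [85,[-140,-48,-70],[0,0,0.24]]
    - [85,[-190,-65,-70],[0,0,0.32]]
    - [85,[-240,-82,-70],[0,0,0.4]]
    - [85,[-290,-100,-70],[0,0,0.48]]
    - [85,[-339,-116,-70],[0,0,0.55]]
    - [85,[-339,-116,-70],[0,0,0.55]]

```text
clock: 1.1
tcp_pos: [0.5047, 0.4151, 0.3003]
orientation: [1.345, 2.836, -0.005]
contact_force: [-0.3, 0.5, 0.7]
grip_width: 0.085
```

```bash
python3 -c "
from h import *
st();rel((.63,.1,.32,100),(.576,-.283,.32,64))"
```

```text
t 1.1 p [0.5047 0.4151 0.3003] yaw 129.23 tilt [ 0.0013 -0.0044] F [-0.26  0.54  0.69] M [-0.002  0.016  0.018] w 0.085 q [-0.97  0.4   0.25  1.54 -0.1   1.22 -0.02]
[-323.4, -102.2, -18.1] [-0.001, 0.005, 0.51]
[-585.9, -386.3, -16.5] [0.001, 0.005, 1.139]
```

play_rows:
  deltas:
    - [85,[-50,-16,-5],[0,0,0.08]]
    - [85,[-100,-32,-10],[0,0,0.16]]
    - [85,[-150,-48,-15],[0,0,0.24]]
    - [85,[-200,-64,-18],[0,0,0.32]]
    - [85,[-250,-80,-18],[0,0,0.4]]
    - [85,[-295,-100,-18],[0,0,0.48]]
    - [85,[-335,-130,-18],[0,0,0.58]]
    - [85,[-370,-165,-18],[0,0,0.68]]

```text
clock: 2.1
tcp_pos: [0.6106, 0.0238, 0.3197]
orientation: [2.216, 2.222, -0.004]
contact_force: [1.0, 0.1, -0.0]
grip_width: 0.0848
```

```bash
python3 -c "
from h import *
st();rel((.576,-.283,.32,64),(.576,-.283,.32,-59))
print(np.round(r.camera_model('wrist')['T_tool_cam'],3))"
```

```text
t 2.1 p [0.6106 0.0238 0.3197] yaw 90.18 tilt [ 0.0006 -0.0043] F [ 1.01  0.1  -0.05] M [0.006 0.022 0.016] w 0.0848 q [-0.54  0.33  0.52  1.63 -0.17  1.23  0.02]
[-306.7, -35.6, 1.0] [0.002, 0.004, 0.457]
[-306.7, -35.6, 1.0] [0.006, 0.001, 2.604]
[[ 0.001 -0.951 -0.308  0.077]
 [ 1.     0.001 -0.     0.   ]
 [ 0.    -0.308  0.951 -0.142]
 [ 0.     0.     0.     1.   ]]
```

```bash
python3 -c "
from h import *
a,_=snap('wrist'); import shutil; shutil.copy('wrist.npz','tray.npz'); cv2.imwrite('pics/w1.png',cv2.resize(a[:,:,::-1],(800,600)))"
```

play_rows:
  deltas:
    - [85,[-50,-6,0],[0,0,0.18]]
    - [85,[-100,-12,0],[0,0,0.36]]
    - [85,[-150,-18,0],[0,0,0.54]]
    - [85,[-200,-24,0],[0,0,0.72]]
    - [85,[-250,-30,0],[0,0,0.9]]
    - [85,[-290,-34,0],[0,0,1.08]]
    - [85,[-307,-36,0],[0,0,1.26]]
    - [85,[-307,-36,0],[0,0,1.44]]

```text
clock: 3.15
tcp_pos: [0.5695, -0.293, 0.3225]
orientation: [3.128, 0.176, -0.001]
contact_force: [1.2, 0.4, 0.2]
grip_width: 0.085
```

```bash
python3 -c "
from h import *
st();rel((.576,-.283,.32,-59))"
```

```text
t 3.15 p [ 0.5695 -0.293   0.3225] yaw 6.46 tilt [-0.0001 -0.0083] F [1.19 0.43 0.24] M [-0.036 -0.019 -0.012] w 0.085 q [-0.25  0.47  0.91  1.58 -0.38  1.28 -0.74]
[7.5, -9.2, 2.4] [0.008, -0.004, 1.142]
```

View pics/w1.png

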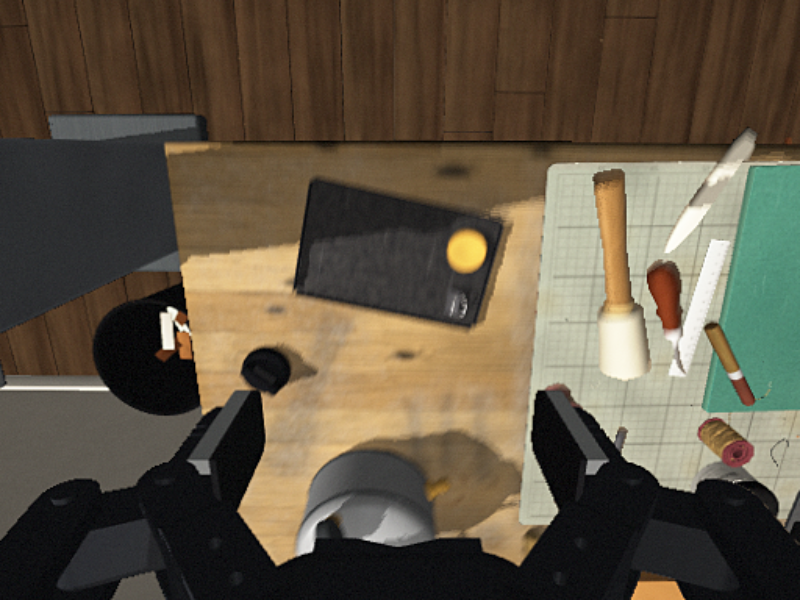

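play_rows:
  deltas:
    - [85,[7,-9,2],[0.008,-0.004,0.18]]
    - [85,[7,-9,2],[0.008,-0.004,0.36]]
    - [85,[7,-9,2],[0.008,-0.004,0.54]]
    - [85,[7,-9,2],[0.008,-0.004,0.72]]
    - [85,[7,-9,2],[0.008,-0.004,0.9]]
    - [85,[7,-9,2],[0.008,-0.004,1.08]]
    - [85,[7,-9,2],[0.008,-0.004,1.14]]
    - [85,[7,-9,2],[0.008,-0.004,1.14]]

```text
clock: 4.15
tcp_pos: [0.576, -0.2819, 0.3197]
orientation: [-2.738, 1.54, 0.002]
contact_force: [0.8, -0.2, 0.2]
grip_width: 0.0851
```

```bash
python3 -c "
from h import *
st();a,_=snap('wrist');st(); cv2.imwrite('pics/w2.png',cv2.resize(a[:,:,::-1],(800,600)))
import shutil; shutil.copy('wrist.npz','cap0.npz'); shutil.copy('tray.npz','wrist.npz')
for u in [(312,180),(502,222),(472,326),(296,292),(467,250),(365,245),(460,303)]: print(u,pts('wrist',[(u[0]*.64,u[1]*.64)]).round(4))
shutil.copy('cap0.npz','wrist.npz')"
```

```text
t 4.15 p [ 0.576  -0.2819  0.3197] yaw -58.71 tilt [-0.0011  0.0008] F [ 0.77 -0.25  0.17] M [-0.005 -0.014 -0.013] w 0.0851 q [-0.4   0.61  1.2   1.58 -0.58  1.36 -1.72]
t 4.2 p [ 0.5759 -0.2822  0.3199] yaw -58.69 tilt [-0.0008  0.0008] F [ 0.2  -0.02 -0.09] M [ 0.02  -0.021  0.005] w 0.0847 q [-0.39  0.61  1.2   1.58 -0.58  1.35 -1.72]
(312, 180) [[0.5305 0.0767 0.0023]]
(502, 222) [[0.7135 0.0379 0.0046]]
(472, 326) [[ 0.6906 -0.0716  0.0011]]
(296, 292) [[ 0.508  -0.0349  0.0011]]
(467, 250) [[0.6794 0.012  0.0135]]
(365, 245) [[5.797e-01 1.400e-02 5.000e-04]]
(460, 303) [[ 0.6747 -0.0414  0.0158]]
```

View pics/w2.png

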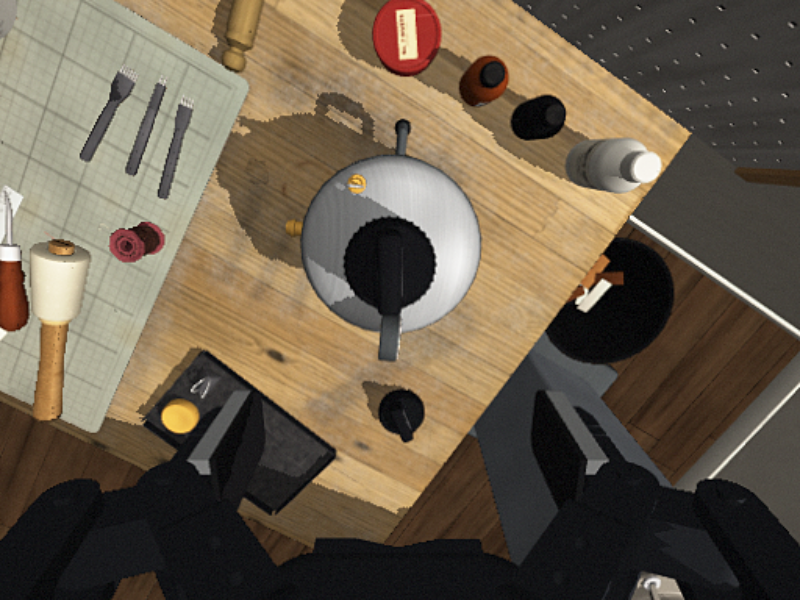

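```bash
cat >> h.py <<'E'
def cloud(n='wrist',c=(.576,-.283),rad=.13):
    v,u=np.mgrid[0:384:1,0:512:1]; uv=np.c_[u.ravel(),v.ravel()]
    p=pts(n,uv); return p[np.hypot(*(p[:,:2]-np.array(c)).T)<rad]
def bar(n='wrist',c=(.576,-.283)):
    p=cloud(n,c,.06); zt=np.percentile(p[:,2],99.5)
    q=p[p[:,2]>zt-.004]; b=cv2.minAreaRect((q[:,:2]*1000).astype(np.float32)); print('bar',zt.round(4),len(q),b)
    for dz in (.026,):
        s=p[abs(p[:,2]-(zt-dz))<.004]; print('disc',len(s),cv2.minEnclosingCircle((s[:,:2]*1000).astype(np.float32)))
E
python3 - <<'E'
from h import *
bar()
p=cloud()
for lo,hi in((.04,.09),(.02,.12)):
    q=p[(p[:,2]>lo)&(p[:,2]<hi)]
    print(np.histogram(p[:,2],12))
q=p[(p[:,2]>.03)&(p[:,2]<.1)]; rr=np.hypot(q[:,0]-.576,q[:,1]+.283); f=q[rr>.085]; a=np.degrees(np.arctan2(f[:,1]+.283,f[:,0]-.576)); print(np.histogram(a,18,(-180,180)))
q=p[(p[:,2]>.05)&(p[:,2]<.1)]; print('shell',cv2.minAreaRect((q[np.hypot(q[:,0]-.576,q[:,1]+.283)<.08][:,:2]*1000).astype(np.float32)))
for u in [(392,228),(390,312),(403,125),(292,228),(390,345)]: print(u,pts('wrist',[(u[0]*.64,u[1]*.64)]).round(4))
E
```

```text
bar 0.4117 1713 ((585.3509521484375, -298.7047119140625), (64.92398834228516, 7.3710455894470215), 31.445499420166016)
disc 4242 ((576.0313720703125, -283.04449462890625), 59.99726867675781)
(array([11355,   141,  7478,  2226,  1046,     0,     0,     0,  1148,
        8280, 24197,   826]), array([-0.00346385,  0.0353232 ,  0.07411025,  0.11289731,  0.15168436,
        0.19047141,  0.22925846,  0.26804552,  0.30683257,  0.34561962,
        0.38440667,  0.42319372,  0.46198078]))
(array([11355,   141,  7478,  2226,  1046,     0,     0,     0,  1148,
        8280, 24197,   826]), array([-0.00346385,  0.0353232 ,  0.07411025,  0.11289731,  0.15168436,
        0.19047141,  0.22925846,  0.26804552,  0.30683257,  0.34561962,
        0.38440667,  0.42319372,  0.46198078]))
(array([ 0,  0,  0,  0,  0, 90, 35,  0,  0, 15, 87,  0,  0,  0,  0,  0,  0,
        0]), array([-180., -160., -140., -120., -100.,  -80.,  -60.,  -40.,  -20.,
          0.,   20.,   40.,   60.,   80.,  100.,  120.,  140.,  160.,
        180.]))
shell ((582.6749877929688, -283.97821044921875), (145.4031524658203, 145.43310546875), 82.84358978271484)
(392, 228) [[ 0.5948 -0.308   0.1527]]
(390, 312) [[ 0.5695 -0.2641  0.1758]]
(403, 125) [[ 0.6231 -0.3698  0.0765]]
(292, 228) [[ 0.6632 -0.2463  0.0428]]
(390, 345) [[ 0.551  -0.2325  0.1439]]
```

```bash
sed -i 's/p=cloud(n,c,.06)/p=cloud(n,c,.05); p=p[p[:,2]<zmax]/; s/def bar(n=.wrist.,c=(.576,-.283))/def bar(n="wrist",c=(.581,-.284),zmax=.2)/' h.py; sed -i 's/zt-.004\]/zt-.006]/' h.py
python3 - <<'E'
from h import *
bar(); bar('top')
p=cloud(c=(.581,-.284)); p=p[p[:,2]<.2]
a=p[:,:2]-[.581,-.284]; rr=np.hypot(*a.T); an=np.degrees(np.arctan2(a[:,1],a[:,0]))
m=(p[:,2]>.03)&(p[:,2]<.1)&(rr>.08); print(np.histogram(an[m],18,(-180,180))[0]); 
for lo,hi in((-90,-40),(0,50)):
    k=m&(an>lo)&(an<hi); print(lo,an[k].mean(),rr[k].max())
k=(p[:,2]>.115)&(rr>.045)&(rr<.08); print('gauge',an[k].mean(),k.sum())
E
```

```text
bar 0.1767 810 ((583.0643310546875, -284.1641845703125), (15.156181335449219, 52.6382942199707), 31.40738868713379)
disc 1700 ((582.4717407226562, -283.7616882324219), 31.260398864746094)
bar 0.1801 92 ((582.8568115234375, -283.2411193847656), (14.701047897338867, 51.56602096557617), 33.47145080566406)
disc 153 ((582.5017700195312, -283.7099304199219), 30.004709243774414)
[  0   0   0   0   0 136   0   0   0   0 102   0   0   0   0   0   0   0]
-90 -63.618601601235 0.10059165542799849
0 24.710302907677054 0.09699028079287211
gauge 91.92085292388931 390
```

```bash
python3 -c "
from h import *
rel((.583,-.284,.20,-58.6),(.583,-.284,.153,-58.6))"
```

```text
[5.4, -5.2, 119.9] [0.0, 0.001, -0.002]
[5.4, -5.2, 166.9] [0.0, 0.001, -0.002]
```

play_rows:
  deltas:
    - [40,[3,-3,40],[0,0.001,0]]
    - [40,[5.4,-5.2,80],[0,0.001,-0.002]]
    - [40,[5.4,-5.2,115],[0,0.001,-0.002]]
    - [40,[5.4,-5.2,135],[0,0.001,-0.002]]
    - [40,[5.4,-5.2,150],[0,0.001,-0.002]]
    - [40,[5.4,-5.2,160],[0,0.001,-0.002]]
    - [40,[5.4,-5.2,166],[0,0.001,-0.002]]
    - [40,[5.4,-5.2,166],[0,0.001,-0.002]]

```text
clock: 5.2
tcp_pos: [0.5831, -0.284, 0.1541]
orientation: [2.74, -1.537, 0.0]
contact_force: [0.4, -0.4, 0.2]
grip_width: 0.0399
```

```bash
python3 -c "
from h import *
st();rel((.583,-.284,.153,-58.6));a,_=snap('wrist'); cv2.imwrite('pics/w3.png',cv2.resize(a[:,:,::-1],(800,600)))
bar()"
```

```text
t 5.2 p [ 0.5831 -0.284   0.1541] yaw -58.57 tilt [-0.     -0.0002] F [ 0.42 -0.36  0.21] M [ 0.031 -0.007  0.033] w 0.0399 q [-0.31  0.76  1.04  1.74 -0.73  1.09 -1.61]
[-0.1, 0.1, 1.1] [0.0, -0.0, 0.001]
bar 0.1994 714 ((584.2427368164062, -287.4447021484375), (84.8587417602539, 23.657512664794922), 31.37728500366211)
disc 3980 ((586.0597534179688, -290.40643310546875), 33.88622283935547)
```

View pics/w3.png

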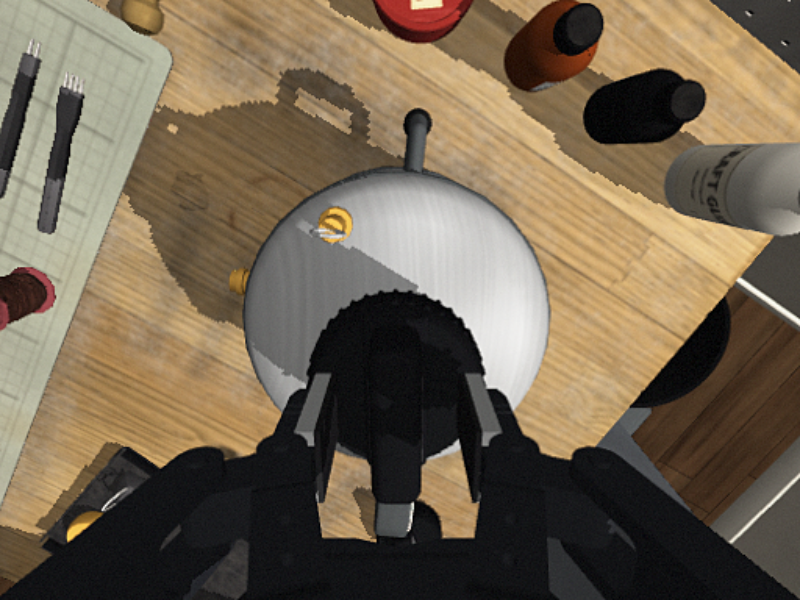

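The bar (372–420 px) is centred between the fingers (323–473 px), so I'm closing the gripper.

play_rows:
  deltas:
    - [14,[0,0,1],[0,0,0]]
    - [14,[0,0,1],[0,0,0]]
    - [14,[0,0,1],[0,0,0]]
    - [14,[0,0,1],[0,0,0]]
    - [14,[0,0,1],[0,0,0]]
  squeeze: 50

```text
clock: 5.88
tcp_pos: [0.5836, -0.2844, 0.1539]
orientation: [2.74, -1.537, 0.002]
contact_force: [0.6, 2.0, 6.6]
grip_width: 0.0153
```

```bash
python3 -c "
from h import *
st()"
```

```text
t 5.875 p [ 0.5836 -0.2844  0.1539] yaw -58.57 tilt [ 0.0012 -0.0007] F [0.64 2.01 6.65] M [ 0.158  0.018 -0.054] w 0.0153 q [-0.31  0.76  1.04  1.74 -0.73  1.09 -1.61]
```

play_rows:
  deltas:
    - [14,[0,0,0],[0,0,-0.04]]
    - [14,[0,0,0],[0,0,-0.08]]
    - [14,[0,0,-0.1],[0,0,-0.12]]
    - [14,[0,0,-0.1],[0,0,-0.16]]
    - [14,[0,0,-0.2],[0,0,-0.2]]
    - [14,[0,0,-0.2],[0,0,-0.24]]
    - [14,[0,0,-0.2],[0,0,-0.28]]

```text
clock: 6.75
tcp_pos: [0.5835, -0.2845, 0.1542]
orientation: [2.929, -1.135, 0.002]
contact_force: [0.1, -0.5, 4.7]
grip_width: 0.0149
```

```bash
python3 -c "
from h import *
st()"
```

```text
t 6.75 p [ 0.5835 -0.2845  0.1542] yaw -42.38 tilt [ 0.0013 -0.0008] F [ 0.09 -0.52  4.74] M [-0.031  0.068 -0.057] w 0.0149 q [-0.28  0.72  0.98  1.74 -0.68  1.06 -1.38]
```

play_rows:
  deltas:
    - [14,[0,0,-0.2],[0,0,-0.03]]
    - [14,[0,0,-0.4],[0,0,-0.06]]
    - [14,[0,0,-0.5],[0,0,-0.09]]
    - [14,[0,0,-0.6],[0,0,-0.12]]

```text
clock: 7.25
tcp_pos: [0.5833, -0.2844, 0.1545]
orientation: [2.992, -0.955, 0.001]
contact_force: [0.0, -1.3, -0.1]
grip_width: 0.0152
```

```bash
python3 -c "
from h import *
st()"
```

```text
t 7.25 p [ 0.5833 -0.2844  0.1545] yaw -35.4 tilt [ 0.0007 -0.0007] F [ 0.03 -1.35 -0.12] M [-0.216 -0.032 -0.097] w 0.0152 q [-0.27  0.7   0.95  1.74 -0.65  1.05 -1.28]
```

play_rows:
  deltas:
    - [14,[0,0,-0.2],[0,0,-0.03]]
    - [14,[0,0,-0.3],[0,0,-0.06]]
    - [14,[0,0,-0.4],[0,0,-0.09]]

```text
clock: 7.62
tcp_pos: [0.5831, -0.2843, 0.1546]
orientation: [3.033, -0.816, 0.0]
contact_force: [-0.2, -0.9, -1.0]
grip_width: 0.0152
```

```bash
python3 -c "
from h import *
st()"
```

```text
t 7.625 p [ 0.5831 -0.2843  0.1546] yaw -30.13 tilt [ 0.0001 -0.0005] F [-0.24 -0.92 -1.  ] M [-0.233 -0.016 -0.083] w 0.0152 q [-0.25  0.69  0.93  1.74 -0.63  1.04 -1.2 ]
```

play_rows:
  deltas:
    - [14,[0,0,-0.2],[0,0,-0.03]]
    - [14,[0,0,-0.3],[0,0,-0.06]]
    - [14,[0,0,-0.4],[0,0,-0.09]]

```text
clock: 8.0
tcp_pos: [0.5828, -0.2843, 0.1547]
orientation: [3.067, -0.676, -0.001]
contact_force: [-0.3, -0.9, -4.1]
grip_width: 0.0152
```

```bash
python3 -c "
from h import *
st()"
```

```text
t 8.0 p [ 0.5828 -0.2843  0.1547] yaw -24.86 tilt [-0.0005 -0.0005] F [-0.35 -0.9  -4.14] M [-0.272 -0.038 -0.121] w 0.0152 q [-0.24  0.68  0.9   1.73 -0.61  1.03 -1.13]
```

play_rows:
  deltas:
    - [14,[0,0,0],[0,0,-0.03]]
    - [14,[0,0,-0.1],[0,0,-0.06]]
    - [14,[0,0,-0.2],[0,0,-0.09]]

```text
clock: 8.38
tcp_pos: [0.5829, -0.2842, 0.1548]
orientation: [3.095, -0.534, -0.0]
contact_force: [1.5, -1.7, -4.3]
grip_width: 0.0153
```

```bash
python3 -c "
from h import *
st()"
```

```text
t 8.375 p [ 0.5829 -0.2842  0.1548] yaw -19.59 tilt [-0.0004 -0.0006] F [ 1.52 -1.71 -4.25] M [-0.349 -0.205 -0.123] w 0.0153 q [-0.23  0.67  0.88  1.73 -0.59  1.03 -1.05]
```

play_rows:
  deltas:
    - [14,[0,0,0],[0,0,-0.03]]
    - [14,[0,0,-0.1],[0,0,-0.06]]
    - [14,[0,0,-0.2],[0,0,-0.09]]

```text
clock: 8.75
tcp_pos: [0.5831, -0.2843, 0.155]
orientation: [3.116, -0.392, 0.0]
contact_force: [0.9, -2.1, -3.9]
grip_width: 0.0146
```

```bash
python3 -c "
from h import *
st()"
```

```text
t 8.75 p [ 0.5831 -0.2843  0.155 ] yaw -14.32 tilt [ 0.     -0.0008] F [ 0.93 -2.11 -3.92] M [-0.461 -0.362 -0.07 ] w 0.0146 q [-0.22  0.66  0.86  1.73 -0.57  1.02 -0.97]
```

play_rows:
  deltas:
    - [14,[0,0,0],[0,0,-0.03]]
    - [14,[0,0,-0.1],[0,0,-0.06]]
    - [14,[0,0,-0.3],[0,0,-0.09]]

```text
clock: 9.12
tcp_pos: [0.5833, -0.2843, 0.1552]
orientation: [3.131, -0.248, 0.001]
contact_force: [2.5, -1.0, -6.0]
grip_width: 0.015
```

```bash
python3 -c "
from h import *
st()"
```

```text
t 9.125 p [ 0.5833 -0.2843  0.1552] yaw -9.05 tilt [ 0.0003 -0.001 ] F [ 2.47 -0.99 -6.01] M [-0.525 -0.603 -0.112] w 0.015 q [-0.21  0.65  0.83  1.73 -0.56  1.01 -0.9 ]
```

play_rows:
  deltas:
    - [14,[-0.2,0,-0.1],[0,0,-0.03]]
    - [14,[-0.3,0,-0.2],[0,0,-0.06]]
    - [14,[-0.3,0,-0.3],[0,0,-0.08]]

```text
clock: 9.5
tcp_pos: [0.5832, -0.2842, 0.1556]
orientation: [3.138, -0.12, 0.001]
contact_force: [3.9, -1.7, -6.1]
grip_width: 0.0152
```

```bash
python3 -c "
from h import *
st()"
```

```text
t 9.5 p [ 0.5832 -0.2842  0.1556] yaw -4.36 tilt [ 0.0007 -0.001 ] F [ 3.89 -1.75 -6.06] M [-0.434 -0.774 -0.091] w 0.0152 q [-0.19  0.64  0.81  1.73 -0.54  1.01 -0.83]
```

play_rows:
  deltas:
    - [14,[0.2,0.1,0],[0,0,-0.03]]
    - [14,[0.4,0.2,-0.2],[0,0,-0.06]]
    - [14,[0.4,0.2,-0.3],[0,0,-0.08]]

```text
clock: 9.88
tcp_pos: [0.5833, -0.284, 0.1559]
orientation: [3.141, 0.009, 0.0]
contact_force: [0.8, 0.2, -2.7]
grip_width: 0.0151
```

```bash
python3 -c "
from h import *
st()"
```

```text
t 9.875 p [ 0.5833 -0.284   0.1559] yaw 0.32 tilt [ 0.     -0.0001] F [ 0.85  0.21 -2.68] M [ 0.145 -0.077  0.005] w 0.0151 q [-0.18  0.63  0.79  1.73 -0.52  1.   -0.76]
```

play_rows:
  deltas:
    - [14,[0,0,0],[0,0,-0.02]]
    - [14,[0,0,-0.1],[0,0,-0.04]]
    - [14,[0,0,-0.2],[0,0,-0.06]]

```text
clock: 10.25
tcp_pos: [0.5832, -0.2837, 0.1562]
orientation: [-3.139, -0.105, 0.0]
contact_force: [-0.1, 2.0, 0.1]
grip_width: 0.0151
```

```bash
python3 -c "
from h import *
st()"
```

```text
t 10.25 p [ 0.5832 -0.2837  0.1562] yaw 3.82 tilt [-0.0002  0.0006] F [-0.13  1.97  0.1 ] M [ 0.541 -0.009 -0.072] w 0.0151 q [-0.17  0.63  0.78  1.73 -0.51  1.   -0.71]
```

play_rows:
  deltas:
    - [14,[0,0,0],[0,0,-0.02]]
    - [14,[0,0,-0.1],[0,0,-0.04]]
    - [14,[0,0,-0.1],[0,0,-0.05]]

```text
clock: 10.62
tcp_pos: [0.5832, -0.2832, 0.1562]
orientation: [-3.135, -0.184, 0.0]
contact_force: [-0.1, 3.3, 0.7]
grip_width: 0.0152
```

```bash
python3 -c "
from h import *
st()"
```

```text
t 10.625 p [ 0.5832 -0.2832  0.1562] yaw 6.72 tilt [-0.0004  0.0016] F [-0.11  3.29  0.73] M [ 0.759  0.08  -0.377] w 0.0152 q [-0.17  0.62  0.76  1.73 -0.5   1.   -0.67]
```

Stop felt (Mz −0.38 N m after about 65° of turn, with the cap risen about 2.3 mm). I'll release it fully for the venting pause.

play_rows:
  deltas:
    - [14,[0,0,0],[0,0,0.01]]
    - [36,[0,0,0],[0,0,0.01]]
    - [36,[0,0,0],[0,0,0.01]]
    - [36,[0,0,-3],[0,0,0.01]]
    - [36,[0,0,-6],[0,0,0.01]]
    - [36,[0,0,-6],[0,0,0.01]]
    - [36,[0,0,-6],[0,0,0.01]]
    - [36,[0,0,-6],[0,0,0.01]]

```text
clock: 11.62
tcp_pos: [0.5831, -0.2831, 0.1621]
orientation: [-3.135, -0.168, 0.001]
contact_force: [0.1, -0.1, -0.6]
grip_width: 0.0361
```

play_rows:
  deltas:
    - [36,[0,0,-30],[0,0,0]]
    - [36,[0,0,-60],[0,0,0]]
    - [36,[0,0,-90],[0,0,0]]
    - [36,[0,0,-100],[0,0,0]]
    - [36,[0,0,-100],[0,0,0]]
    - [36,[0,0,-100],[0,0,0]]
    - [36,[0,0,-100],[0,0,0]]
    - [36,[0,0,-100],[0,0,0]]

```text
clock: 12.62
tcp_pos: [0.5829, -0.2832, 0.2614]
orientation: [-3.135, -0.168, 0.002]
contact_force: [0.3, 0.4, 0.9]
grip_width: 0.0359
```

Run:
```python
from h import *
st();a,_=snap('wrist'); cv2.imwrite('pics/w4.png',cv2.resize(a[:,:,::-1],(800,600)))
bar(zmax=.19)
```

```text
t 12.625 p [ 0.5829 -0.2832  0.2614] yaw 6.14 tilt [-0.0015  0.0019] F [0.33 0.4  0.87] M [ 0.035 -0.032 -0.012] w 0.0359 q [-0.22  0.52  0.84  1.63 -0.41  1.18 -0.75]
bar 0.1788 1203 ((581.3626098632812, -284.9647216796875), (53.085845947265625, 15.390986442565918), 5.693241119384766)
disc 2420 ((581.0944213867188, -285.0387878417969), 31.656055450439453)
```

Run:
```python
from h import *
rel((.5823,-.2842,.19,5.8),(.5823,-.2842,.156,5.8))
```

```text
[-0.7, 1.0, 71.6] [-0.002, 0.001, 0.006]
[-0.7, 1.0, 105.6] [-0.002, 0.001, 0.006]
```

play_rows:
  deltas:
    - [36,[-0.7,1,30],[-0.002,0.001,0.006]]
    - [36,[-0.7,1,60],[-0.002,0.001,0.006]]
    - [36,[-0.7,1,85],[-0.002,0.001,0.006]]
    - [36,[-0.7,1,98],[-0.002,0.001,0.006]]
    - [36,[-0.7,1,105.5],[-0.002,0.001,0.006]]
    - [14,[-0.7,1,105.5],[-0.002,0.001,0.006]]
    - [14,[-0.7,1,105.5],[-0.002,0.001,0.006]]
    - [14,[-0.7,1,105.5],[-0.002,0.001,0.006]]
  squeeze: 80

```text
clock: 13.68
tcp_pos: [0.5824, -0.2836, 0.1566]
orientation: [-3.137, -0.159, -0.001]
contact_force: [-1.5, 3.6, 1.8]
grip_width: 0.0152
```

Run:
```python
from h import *
st()
```

```text
t 13.675 p [ 0.5824 -0.2836  0.1566] yaw 5.82 tilt [0.0003 0.0009] F [-1.45  3.65  1.84] M [ 0.727  0.37  -0.114] w 0.0152 q [-0.17  0.62  0.77  1.73 -0.5   1.   -0.68]
```

play_rows:
  deltas:
    - [14,[0,-0.2,1],[0,0,0.01]]
    - [14,[0,-0.3,2],[0,0,0.01]]
    - [14,[0,-0.3,3],[0,0,0.01]]
    - [14,[0,-0.3,4],[0,0,0.01]]
    - [14,[0,-0.3,5],[0,0,0.01]]
    - [14,[0,-0.3,5],[0,0,0.01]]

```text
clock: 14.42
tcp_pos: [0.5835, -0.2842, 0.1534]
orientation: [3.137, 0.143, 0.005]
contact_force: [-0.6, 3.1, 9.0]
grip_width: 0.0149
```

Run:
```python
from h import *
st()
```

```text
t 14.425 p [ 0.5835 -0.2842  0.1534] yaw 5.22 tilt [ 0.0034 -0.0007] F [-0.57  3.1   9.02] M [ 0.478  0.327 -0.041] w 0.0149 q [-0.17  0.63  0.77  1.73 -0.51  0.99 -0.69]
```

play_rows:
  deltas:
    - [14,[0,0,2.2],[0,0.003,0]]
    - [14,[0,0,2.8],[0,0.003,0]]
    - [14,[0,0,3.2],[0,0.003,0]]
    - [14,[0,0,3.2],[0,0.003,0]]

```text
clock: 14.92
tcp_pos: [0.5845, -0.285, 0.1522]
orientation: [3.137, 0.143, 0.014]
contact_force: [-3.4, 3.9, 11.9]
grip_width: 0.0149
```

Run:
```python
from h import *
st()
```

```text
t 14.925 p [ 0.5845 -0.285   0.1522] yaw 5.21 tilt [ 0.0091 -0.0012] F [-3.36  3.94 11.94] M [ 0.747  0.769 -0.06 ] w 0.0149 q [-0.17  0.63  0.77  1.73 -0.52  0.98 -0.68]
```

play_rows:
  deltas:
    - [14,[-0.6,-0.4,2],[0,-0.006,0]]
    - [14,[-1.2,-0.8,2.3],[0,-0.012,0]]
    - [14,[-1.5,-0.8,2.6],[0,-0.014,0]]
    - [14,[-1.5,-0.8,2.6],[0,-0.014,0]]

```text
clock: 15.42
tcp_pos: [0.5845, -0.285, 0.152]
orientation: [3.135, 0.143, -0.002]
contact_force: [-1.8, 4.5, 11.9]
grip_width: 0.0152
```

Run:
```python
from h import *
st()
```

```text
t 15.425 p [ 0.5845 -0.285   0.152 ] yaw 5.22 tilt [-0.0008 -0.0034] F [-1.82  4.52 11.9 ] M [ 0.85   0.402 -0.007] w 0.0152 q [-0.17  0.63  0.77  1.73 -0.51  0.99 -0.69]
```

play_rows:
  deltas:
    - [14,[0,-0.3,2],[0,0,0]]
    - [14,[0,-0.4,2.6],[0,0,0]]
    - [14,[0,-0.4,2.8],[0,0,-0.02]]
    - [14,[0,-0.4,2.8],[0,0,-0.04]]
    - [14,[0,-0.4,2.8],[0,0,-0.06]]

```text
clock: 16.05
tcp_pos: [0.5855, -0.2846, 0.1512]
orientation: [3.129, 0.237, 0.002]
contact_force: [-3.7, 5.6, 12.9]
grip_width: 0.0152
```

Run:
```python
from h import *
st()
```

```text
t 16.05 p [ 0.5855 -0.2846  0.1512] yaw 8.68 tilt [ 0.0018 -0.0031] F [-3.71  5.59 12.86] M [ 1.071  0.744 -0.088] w 0.0152 q [-0.16  0.63  0.75  1.73 -0.5   0.98 -0.64]
```

play_rows:
  deltas:
    - [14,[-0.8,-0.4,2],[0,0,-0.02]]
    - [14,[-1.2,-0.4,2],[0,0,-0.04]]
    - [14,[-1.5,-0.4,2],[0,0,-0.06]]
    - [14,[-1.5,-0.4,2],[0,0,-0.08]]

```text
clock: 16.55
tcp_pos: [0.5855, -0.2845, 0.1514]
orientation: [3.117, 0.363, 0.008]
contact_force: [-2.7, 4.8, 12.8]
grip_width: 0.0151
```

Run:
```python
from h import *
st()
```

```text
t 16.55 p [ 0.5855 -0.2845  0.1514] yaw 13.3 tilt [ 0.0054 -0.0031] F [-2.72  4.79 12.85] M [ 1.094  0.488 -0.069] w 0.0151 q [-0.15  0.62  0.73  1.73 -0.49  0.98 -0.57]
```

play_rows:
  deltas:
    - [14,[-1,-0.4,2],[0,-0.003,-0.03]]
    - [14,[-1,-0.4,2],[0,-0.005,-0.06]]
    - [14,[-1,-0.4,2],[0,-0.005,-0.09]]
    - [14,[-1,-0.4,2],[0,-0.005,-0.12]]
    - [14,[-1,-0.4,2],[0,-0.005,-0.15]]

```text
clock: 17.18
tcp_pos: [0.5857, -0.2841, 0.1515]
orientation: [3.08, 0.597, 0.005]
contact_force: [-2.2, 5.8, 12.3]
grip_width: 0.0151
```

Run:
```python
from h import *
st()
```

```text
t 17.175 p [ 0.5857 -0.2841  0.1515] yaw 21.95 tilt [ 0.0037 -0.004 ] F [-2.19  5.84 12.33] M [ 1.263  0.606 -0.079] w 0.0151 q [-0.12  0.61  0.69  1.73 -0.46  0.97 -0.45]
```

play_rows:
  deltas:
    - [14,[-0.5,-0.8,2],[0,-0.003,-0.03]]
    - [14,[-0.5,-1.2,2],[0,-0.005,-0.06]]
    - [14,[-0.5,-1.2,2],[0,-0.005,-0.09]]
    - [14,[-0.5,-1.2,2],[0,-0.005,-0.12]]
    - [14,[-0.5,-1.2,2],[0,-0.005,-0.15]]

```text
clock: 17.8
tcp_pos: [0.586, -0.2837, 0.1516]
orientation: [3.024, 0.826, 0.001]
contact_force: [-3.7, 3.5, 12.7]
grip_width: 0.0149
```

Run:
```python
from h import *
st()
```

```text
t 17.8 p [ 0.586  -0.2837  0.1516] yaw 30.57 tilt [ 0.0024 -0.0066] F [-3.74  3.51 12.7 ] M [ 0.899  0.598 -0.093] w 0.0149 q [-0.1   0.6   0.66  1.73 -0.42  0.96 -0.32]
```

play_rows:
  deltas:
    - [14,[-1,-0.8,1.9],[0,0,-0.03]]
    - [14,[-1,-1,1.9],[0,0,-0.06]]
    - [14,[-1,-1,1.9],[0,0,-0.09]]
    - [14,[-1,-1,1.9],[0,0,-0.11]]

```text
clock: 18.3
tcp_pos: [0.5857, -0.2836, 0.1518]
orientation: [2.973, 0.991, 0.005]
contact_force: [-2.9, 4.8, 12.7]
grip_width: 0.015
```

Run:
```python
from h import *
st()
```

```text
t 18.3 p [ 0.5857 -0.2836  0.1518] yaw 36.89 tilt [ 0.0055 -0.0066] F [-2.93  4.76 12.66] M [ 0.962  0.593 -0.137] w 0.015 q [-0.09  0.58  0.63  1.73 -0.4   0.95 -0.23]
```

play_rows:
  deltas:
    - [14,[-1,-0.8,1.9],[0,0,-0.02]]
    - [14,[-1,-1,1.9],[0,0,-0.04]]
    - [14,[-1,-1,1.9],[0,0,-0.06]]

```text
clock: 18.68
tcp_pos: [0.5857, -0.2835, 0.1519]
orientation: [2.94, 1.08, 0.009]
contact_force: [-3.2, 4.2, 11.8]
grip_width: 0.0149
```

Run:
```python
from h import *
st()
```

```text
t 18.675 p [ 0.5857 -0.2835  0.1519] yaw 40.35 tilt [ 0.0088 -0.0066] F [-3.16  4.16 11.81] M [ 0.961  0.589 -0.057] w 0.0149 q [-0.07  0.58  0.61  1.73 -0.39  0.95 -0.18]
```

play_rows:
  deltas:
    - [14,[-0.5,-0.5,1.9],[0.006,-0.002,-0.02]]
    - [14,[-0.5,-0.5,1.9],[0.01,-0.002,-0.04]]
    - [14,[-0.5,-0.5,1.9],[0.01,-0.002,-0.06]]

```text
clock: 19.05
tcp_pos: [0.5859, -0.2835, 0.1519]
orientation: [2.914, 1.171, 0.004]
contact_force: [-2.6, 4.4, 11.8]
grip_width: 0.0151
```

Run:
```python
from h import *
st()
```

```text
t 19.05 p [ 0.5859 -0.2835  0.1519] yaw 43.8 tilt [ 0.003  -0.0001] F [-2.56  4.4  11.84] M [ 1.103  0.758 -0.088] w 0.0151 q [-0.06  0.58  0.59  1.72 -0.39  0.96 -0.12]
```

play_rows:
  deltas:
    - [14,[-0.5,-0.5,1.8],[0.002,-0.002,-0.02]]
    - [14,[-0.5,-0.5,1.8],[0.002,-0.002,-0.04]]
    - [14,[-0.5,-0.5,1.8],[0.002,-0.002,-0.06]]

```text
clock: 19.42
tcp_pos: [0.5855, -0.2834, 0.1519]
orientation: [-2.879, -1.258, -0.003]
contact_force: [-5.0, 5.0, 11.5]
grip_width: 0.0151
```

Run:
```python
from h import *
st()
```

```text
t 19.425 p [ 0.5855 -0.2834  0.1519] yaw 47.22 tilt [0.0016 0.0008] F [-5.01  4.98 11.54] M [ 1.227  1.12  -0.235] w 0.0151 q [-0.05  0.58  0.58  1.72 -0.37  0.96 -0.07]
```

Wall felt at about 47°, which is 41° past the first stop. Lifting gently.

play_rows:
  deltas:
    - [14,[0,0,0],[0,0,-0.01]]
    - [14,[0,0,-2],[0,0,-0.01]]
    - [14,[0,0,-4],[0,0,-0.01]]
    - [14,[0,0,-6],[0,0,-0.01]]
    - [14,[0,0,-8],[0,0,-0.01]]
    - [14,[0,0,-9],[0,0,-0.01]]

```text
clock: 20.18
tcp_pos: [0.5849, -0.2833, 0.1602]
orientation: [-2.872, -1.272, -0.001]
contact_force: [-2.8, 1.1, -2.5]
grip_width: 0.015
```

Run:
```python
from h import *
st()
```

```text
t 20.175 p [ 0.5849 -0.2833  0.1602] yaw 47.79 tilt [0.0002 0.0009] F [-2.8   1.07 -2.54] M [ 0.295  0.749 -0.082] w 0.015 q [-0.05  0.57  0.58  1.71 -0.36  0.97 -0.07]
```

play_rows:
  deltas:
    - [14,[0,0,-4],[0,0,0]]
    - [14,[0,0,-8],[0,0,0]]
    - [14,[0,0,-14],[0,0,0]]
    - [14,[0,0,-24],[0,0,0]]
    - [14,[0,0,-40],[0,0,0]]
    - [14,[0,0,-60],[0,0,0]]
    - [14,[0,0,-80],[0,0,0]]
    - [14,[0,0,-80],[0,0,0]]

```text
clock: 21.18
tcp_pos: [0.5859, -0.2842, 0.2428]
orientation: [2.87, 1.271, 0.006]
contact_force: [0.4, 0.5, -1.3]
grip_width: 0.0148
```

Run:
```python
from h import *
st()
a,_=snap('wrist'); s,_=snap('scene')
cv2.imwrite('pics/w5.png',np.hstack([cv2.resize(a[:,:,::-1],(400,300)),cv2.resize(s[80:280,200:467,::-1],(400,300))]))
rel((.58,-.15,.24,48),(.566,.011,.24,48),(.566,.011,.06,48))
```

```text
t 21.175 p [ 0.5859 -0.2842  0.2428] yaw 47.78 tilt [ 0.0042 -0.0005] F [ 0.36  0.47 -1.3 ] M [ 0.029 -0.028 -0.006] w 0.0148 q [-0.08  0.48  0.63  1.64 -0.31  1.12 -0.11]
[95.4, -93.1, 0.4] [-0.0, -0.001, -0.004]
[205.3, -211.6, 0.6] [-0.0, -0.001, -0.004]
[205.1, -211.5, 180.6] [-0.0, -0.001, -0.004]
```

View pics/w5.png

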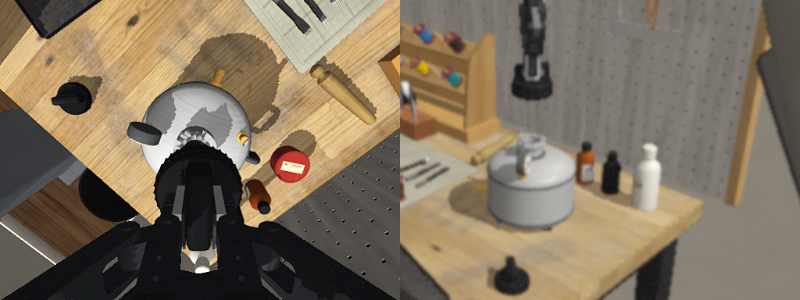

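play_rows:
  deltas:
    - [14,[25,-26,0],[0,0,0]]
    - [14,[55,-57,0],[0,0,0]]
    - [14,[90,-93,0],[0,0,0]]
    - [14,[125,-129,0],[0,0,0]]
    - [14,[160,-165,0],[0,0,0]]
    - [14,[190,-196,0],[0,0,0]]
    - [14,[205,-211.5,0],[0,0,0]]
    - [14,[205,-211.5,0],[0,0,0]]

```text
clock: 22.28
tcp_pos: [0.5653, 0.013, 0.2396]
orientation: [-2.868, -1.278, 0.001]
contact_force: [1.1, -0.3, -1.6]
grip_width: 0.0152
```

Run:
```python
from h import *
st()
rel((.566,.011,.05,47.8),(.566,.011,.028,47.8))
```

```text
t 22.275 p [0.5653 0.013  0.2396] yaw 48.03 tilt [-0.0014  0.0014] F [ 1.11 -0.3  -1.58] M [-0.029 -0.02  -0.053] w 0.0152 q [-0.6   0.32  0.59  1.84 -0.21  1.04 -0.66]
[-1.0, 2.2, 189.6] [-0.002, -0.0, 0.004]
[-1.0, 2.3, 211.6] [-0.002, -0.0, 0.004]
```

play_rows:
  deltas:
    - [14,[-1,2,30],[-0.002,0,0]]
    - [14,[-1,2,70],[-0.002,0,0]]
    - [14,[-1,2,110],[-0.002,0,0]]
    - [14,[-1,2,145],[-0.002,0,0]]
    - [14,[-1,2,170],[-0.002,0,0]]
    - [14,[-1,2,185],[-0.002,0,0]]
    - [14,[-1,2,196],[-0.002,0,0]]
    - [14,[-1,2,200],[-0.002,0,0]]

```text
clock: 23.28
tcp_pos: [0.5659, 0.0107, 0.0395]
orientation: [2.87, 1.278, 0.0]
contact_force: [0.5, -0.6, -1.7]
grip_width: 0.0149
```

Run:
```python
from h import *
st()
a,_=snap('wrist'); s,_=snap('scene')
cv2.imwrite('pics/w6.png',np.hstack([cv2.resize(a[:,:,::-1],(400,300)),cv2.resize(s[220:320,130:263,::-1],(400,300))]))
```

```text
t 23.275 p [0.5659 0.0107 0.0395] yaw 48.0 tilt [ 0.0002 -0.0001] F [ 0.51 -0.58 -1.67] M [-0.046 -0.018  0.01 ] w 0.0149 q [-0.47  0.6   0.44  1.98 -0.41  0.65 -0.49]
```

View pics/w6.png

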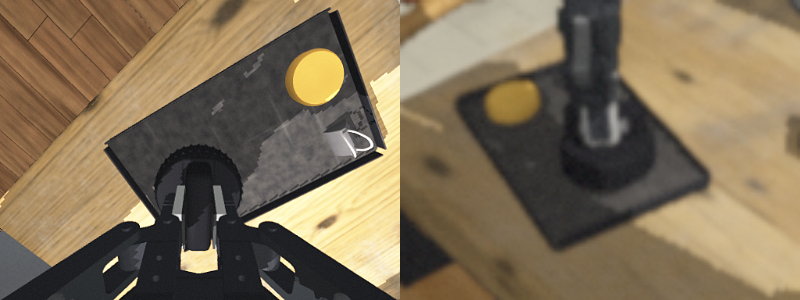

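play_rows:
  deltas:
    - [14,[0,0,2],[0,0,0]]
    - [14,[0,0,4],[0,0,0]]
    - [14,[0,0,6],[0,0,0]]
    - [14,[0,0,8],[0,0,0]]
    - [14,[0,0,9],[0,0,0]]
    - [14,[0,0,9],[0,0,0]]

```text
clock: 24.12
tcp_pos: [0.566, 0.011, 0.0307]
orientation: [2.87, 1.278, 0.0]
contact_force: [0.5, -0.8, -2.1]
grip_width: 0.0152
```

Run:
```python
from h import *
st()
```

```text
t 24.125 p [0.566  0.011  0.0307] yaw 48.02 tilt [0.0003 0.    ] F [ 0.45 -0.78 -2.13] M [ 0.009 -0.056  0.006] w 0.0152 q [-0.46  0.61  0.43  1.99 -0.42  0.63 -0.49]
```

play_rows:
  deltas:
    - [14,[0,0,0.6],[0,0,0]]
    - [14,[0,0,1.2],[0,0,0]]
    - [14,[0,0,1.8],[0,0,0]]
    - [14,[0,0,2.4],[0,0,0]]
    - [14,[0,0,2.4],[0,0,0]]

```text
clock: 24.75
tcp_pos: [0.566, 0.0111, 0.0288]
orientation: [-2.869, -1.278, -0.001]
contact_force: [-3.0, 0.9, 4.9]
grip_width: 0.0149
```

Run:
```python
from h import *
st()
```

```text
t 24.75 p [0.566  0.0111 0.0288] yaw 48.02 tilt [0.0003 0.0005] F [-2.95  0.87  4.88] M [ 0.051  0.468 -0.001] w 0.0149 q [-0.46  0.61  0.43  1.99 -0.42  0.63 -0.48]
```

Contact at 5 N, at the expected height. Releasing.

play_rows:
  deltas:
    - [14,[0,0,0],[0,0,0]]
    - [24,[0,0,0],[0,0,0]]
    - [34,[0,0,0],[0,0,0]]
    - [34,[0,0,0],[0,0,0]]
    - [34,[0,0,-8],[0,0,0]]
    - [34,[0,0,-20],[0,0,0]]
    - [34,[0,0,-50],[0,0,0]]
    - [34,[0,0,-90],[0,0,0]]

```text
clock: 25.75
tcp_pos: [0.5655, 0.011, 0.12]
orientation: [-2.869, -1.278, 0.001]
contact_force: [0.5, -0.2, 0.7]
grip_width: 0.0338
```

play_rows:
  deltas:
    - [34,[0,0,-40],[0,0,0]]
    - [34,[0,0,-80],[0,0,0]]
    - [34,[0,0,-110],[0,0,0]]
    - [34,[0,0,-110],[0,0,0]]
    - [34,[0,0,-110],[0,0,0]]

```text
clock: 26.38
tcp_pos: [0.5651, 0.011, 0.2299]
orientation: [-2.869, -1.278, 0.001]
contact_force: [-0.2, -0.1, -1.1]
grip_width: 0.0343
```

Run:
```python
from h import *
st()
a,_=snap('wrist'); s,_=snap('scene')
cv2.imwrite('pics/w7.png',np.hstack([cv2.resize(a[:,:,::-1],(400,300)),cv2.resize(s[150:350,100:367,::-1],(400,300))]))
bar(c=(.566,.011),zmax=.07)
p=cloud(c=(.566,.011),rad=.035); p=p[p[:,2]<.07]
q=p[(p[:,2]>.018)&(p[:,2]<.032)]; A=np.c_[q[:,:2],np.ones(len(q))]; print('plane',np.linalg.lstsq(A,q[:,2],rcond=None)[0])
print('t',pts('top',[(288*.64,247*.64)]))
```

```text
t 26.375 p [0.5651 0.011  0.2299] yaw 48.01 tilt [-0.0011  0.0006] F [-0.19 -0.11 -1.08] M [0.007 0.023 0.019] w 0.0343 q [-0.6   0.33  0.6   1.85 -0.22  1.02 -0.65]
bar 0.0511 649 ((564.9866333007812, 8.325550079345703), (52.55403137207031, 15.324789047241211), 48.50394058227539)
disc 1387 ((564.8434448242188, 7.949191570281982), 31.277021408081055)
plane [-0.00425326 -0.00444599  0.02633699]
t [[0.71842246 0.03177295 0.0021845 ]]
```

View pics/w7.png

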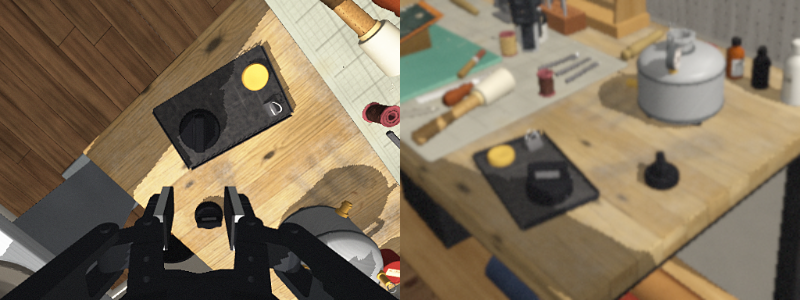

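The cap is in the −x half of the tray, grip up and level (slope under 0.5 %). Bar top is at 51 mm against an expected 50 mm, and the wax and clip haven't moved.

```bash
python3 -c "
from bench import r
print(r.hand_in())"
```

```text
the job is handed in; nothing more can be done
None
```

The cap is off the pot and lies flat, grip up, in the free half of the black tray. I handed the job in at about 26 s of the 72 s allowed.

- **First stop:** I turned the cap about 65° anticlockwise until it hit the stop. The torque there reached 0.38 N m for a moment, a little above the 0.15–0.3 N m you gave as plenty. The cap had risen about 2.2 mm.
- **Venting:** I released the cap completely for about 2.5 s and then gripped it again.
- **Unlocking:** I pressed it down about 5 mm with 13 N and turned it about 41° to the wall, where the torque was 0.24 N m. It lifted free with no sign of catching.
- **Setting down:** I lowered it into the tray with about 5 N of contact, let go and moved clear.

**Last checks:** the camera showed the cap level, with its bar top at 51 mm (50 mm expected). The wax, clip, smaller cap, bottles I could see and pot looked undisturbed. The camera put the cap about 3 mm from where the arm released it, mostly within the calibration error; it is still well clear of the tray walls and the wax.

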